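# Load the module carrier into the tester

## Robot

A 7-joint arm with a two-finger parallel gripper is mounted at the origin on a cart in front of the work surface, level with it; the furniture and walls round the work are solid. World frame = base frame: x ahead of the robot, y to its left, z up, the work surface at z = 0. Lengths are in m, angles in degrees, forces in N, time in s.
With the tool pointing down it reaches from about 0.425 to 0.875 m from the base axis. Payload 4.7 kg.
Tool frame: the origin (TCP) lies at the very end of the fingers, on their centre line; the grasp point (between the pads) lies 19 mm behind it (r.hold_point_z is the distance from the TCP to the grasp point, in m); z points along the fingers, y is the line along which they close (so a half turn about z gives the same grasp; the last joint's range is limited). The gripper opens to 87 mm and grips with 3 to 60 N. Pads are 19 mm wide; open, the fingers measure 117 mm over their backs; the gripper's body (75 mm by 190 mm) begins 51 mm behind the grasp point.
Start: joints at [70.078, 18.392, -4.016, 83.108, 1.295, 78.541, -3.26], TCP at [0.23, -0.608, 0.223] pointing down, gripper open.
Joint ranges: [-163.93, 163.93], [-17.29, 119.83], [-79.2, 71.16], [3.27, 140.29], [-89.18, 269.18], [5.43, 117.66], [-154.24, 154.24]. Speed limits (degrees/s): [147.25, 147.25, 180, 180, 180, 180, 180].

## Interface

Orientations are given as [roll, pitch, yaw] about the fixed x, y, z axes, in that order (R = Rz(yaw) Ry(pitch) Rx(roll)).
In Python, from bench import r gives the robot as it stands.
- The arm moves only by the tool carry_out, never from a script. Its argument "motion" is a list of rows, each a list of 6 numbers: the shift along the tool's x, y, z each as a share of 2.5 cm, from -1 to 1, then the turn, a rotation vector about the tool's x, y, z each as a share of 4 degrees, from -1 to 1. A call has 1 to 20 rows; each row shifts and turns the commanded pose from where the row before left it, along the tool's axes as they then stand; what a row does not reach is not made up. A row lasts 1/10 s, in which the tool goes at most 50 mm and 8.59 degrees, less where a joint would pass 70% of its speed; a pose out of reach is approached as far as the arm can. A call with a number of a shift or a turn outside -1 to 1 is refused whole. A call with a gripper value outside its range is refused whole. "claw" is the closure, from -1 (fully open) to 1 (shut), so that 0 is half open, set as the call begins (left out, the last holds). The fingers move at their own pace and stop on an object; the grip force is fixed at half the most. Time passes only in rows, so rows that do not move let the fingers close. It gives the time, the measured TCP pose, the force, the opening and the grip force at its end, in the units of the state.
- r.observe(): the state, without advancing time (a new reading comes with each control period).
- r.get_image(name): name is "scene" or "top" or "wrist"; returns a dict with "frame" (384x512x3 uint8, red, green, blue), "fx", "fy", "cx", "cy" (pixels), "position" and "orientation" of the camera in the world. Camera axes: x right, y up, looking along -z (the intrinsics and any distortion apply to the point x, -y, -z); pixel columns grow to the right and rows downward; lengths in m; the calibration is good to about 2 mm. A picture is of the moment at which its call begins. There is no depth.
- r.sign_off(): hands the job in; it is judged then, once.
Trained networks look in the newest picture that a camera, given by its name, has taken for a name from the list of things; names that differ only in an ending like _2 or _b are one class to them, and where a whole thing is asked for, a point or a joint stands for the part that bears it (a point fixed in the world has none). Each returns a list of dicts, best first, with "conf" (0 to 1); they miss things now and then, are a little off and sometimes report something else, mostly with a low value. They report only what shows in the picture. A call takes as long as a camera call. They do not tell look-alikes from the thing itself.
- r.regions_of(camera, label): "mask" (384x512 bool, what is visible of it) and "box" ([left, top, right, bottom] in pixels, round what is visible of it).
The state is a dict: "time_s": time; "joint_pos": joint angles; "joint_vel": joint speeds; "tau": joint torques, N m; "tool_pos": TCP position; "tool_rot": TCP orientation; "wrist_force": force on the tool from outside, world axes, zero at the start; "ft_torque": the same for the moment, N m; "grip_width": opening from 0.0 (shut) to 1.0 (fully open); "gripper_force": force on a finger pad.
Only numpy, scipy, OpenCV 4.12 (cv2) and the standard library are available. Lean on these libraries where they do the work, as an engineer would, in place of code of your own. Each camera call takes 0.05 s, during which the arm holds its last target. There are 200 camera calls.

## Task

Load the blue memory-module carrier into the tester: slide it flat along the guide rails of the docking station, its edges under the rail lips, until it is fully home against the end stop, and let go of it there. Leave the heat sink, the small carton and the yellow tape roll where they are.

Things in the scene. Friction and masses are not known exactly. Their poses are not given: they have to be found in the camera images.
- carrier_handle (a point): Carrier: loose blue slab 110 mm square, 12 mm thick, 0.3 kg, flat on the worktop, two green modules on top; in its middle an upright black grip plate 60 mm long (x), 14 mm thick (y), rising 58 mm above the slab. This point: middle of the grip plate over the slab's centre, 46 mm above the slab's underside, 34 above its upper face. z up. Either end may go in first.
- dock: Tester's docking station, fixed. Origin at worktop height under the centre of the carrier's home place; x = direction in which the carrier slides in, z up. Base plate 8 mm thick, 144 mm wide, x -160 to +134 mm. When home the slab lies on the base against the end stop (face at x = 55 mm), grip plate's middle at x 0, y 0, z 54 mm. White housing behind the stop, 56 mm high.
- dock_rails (a point): Mouth of the two dark steel guide rails: x = -45 mm in the dock's frame, midway between the rails, on the base's upper face (z 8 mm); the rails run on to x = 58. Side walls 113 mm apart (slab 110). Lips reach over the slab's edges: 14.5 mm above the base (slab 12), 94 mm apart, tops 28 mm above the worktop; so it only slides in along x. No latch, only friction.
- dock_shelf (a point): Middle of the open loading shelf in front of the rails, on the base's upper face: x = -120 mm in the dock's frame, z 8 mm, axes as the dock's. The shelf is flat and open above from x = -160 to -59 mm. From x = -83 mm to the rails at -45 the side walls narrow from about 124 to 113 mm apart; from x = -59 mm the lips slope down from 32 mm above the worktop to the rails' 28.
- heat_sink: Bystander: small silver finned heat sink, 34 x 34 x 17 mm, origin at its underside.
- carton: Bystander: small white and blue carton, 45 x 70 x 22 mm, origin at its underside.
- yellow_tape: Bystander: roll of yellow tape lying flat, 68 mm across and 19 mm high, origin at its underside.
Not all that is in view belongs to the job. What is meant by the part that bears carrier_handle is not turquoise, and is the larger of those in its own colour.

How it is judged (in metres and radians):
At the end, for the whole second after the job is handed in: The carrier lies flat in the docking station's rails, its grip plate within 4 mm of the home position along the rails (slab against the end stop), within 5 mm sideways, within 4 mm in height and 0.06 rad in angle (x of carrier_handle in the frame of dock between -0.004 and 0.004 m and y of carrier_handle in the frame of dock between -0.005 and 0.005 m and z of carrier_handle in the frame of dock between 0.05 and 0.058 m and angle between carrier_handle's own z axis and vertical below 0.06 rad and angle between the x axis of carrier_handle and the x axis of dock, either way round below 0.06 rad); the robot touches nothing.
It fails at once if the heat sink is moved more than 20 mm (distance of heat_sink from where it was at the start of the episode above 0.02 m).
It fails at once if the carton is moved more than 20 mm (distance of carton from where it was at the start of the episode above 0.02 m).
It fails at once if the yellow tape roll is moved more than 20 mm (distance of yellow_tape from where it was at the start of the episode above 0.02 m).
It also fails if it takes over 48 s, if anything falls off the work surface, if the arm or the gripper's body presses on something with over 40 N, if the wrist force passes 120 N, or if a joint passes its speed limit or range.

## Working session

There is one attempt and no reset: what is moved stays moved. The work goes in short steps, Python scripts to look and compute and a tool call to move; the robot and the scene stay as the last step left them, time stands still between calls to the robot, and variables do not carry over. Pictures are saved under pics/ and viewed, at most 10 in all, crops included, and the job is handed in when it is done.

Besides the shell and the picture viewer there is one more tool, called after ">>>" as name(argument=value, ...) on one line, values as JSON. carry_out: Moves the arm, as the interface text tells. Shift numbers are shares of 2.5 cm and turn numbers shares of 4 degrees, none past 1 either way. Its arguments: {"type":"object","properties":{"motion":{"type":"array","items":{"type":"array","items":{"type":"number","minimum":-1,"maximum":1}}},"claw":{"type":"number"}},"required":["motion"]}

```bash
mkdir -p pics
cat > h.py <<'E'
import numpy as np, cv2
from bench import r
from scipy.spatial.transform import Rotation as R
def rot(o):
    o=np.array(o,float)
    if o.shape==(3,3): return o
    if o.size==4: return R.from_quat(o).as_matrix()
    return R.from_euler('xyz',o,degrees=True).as_matrix()
def ray(im,u,v):
    d=np.array([(u-im['cx'])/im['fx'],-(v-im['cy'])/im['fy'],-1.]);return rot(im['orientation'])@d
def at(im,u,v,z):
    d=ray(im,u,v);p=np.array(im['position']);return p+d*(z-p[2])/d[2]
def proj(im,P):
    c=rot(im['orientation']).T@(np.array(P,float)-np.array(im['position']))
    return np.array([im['cx']-im['fx']*c[0]/c[2],im['cy']+im['fy']*c[1]/c[2]])
def save(im,n): cv2.imwrite('pics/'+n,im['frame'][:,:,::-1])
E
python3 - <<'E'
from h import *
ims={}
for c in ['scene','top']:
    im=r.get_image(c);save(im,c+'0.png')
    print(c,{k:v for k,v in im.items() if k!='frame'})
    for l in ['carrier_handle','dock','heat_sink','carton','yellow_tape']:
        for q in r.regions_of(c,l): print(l,round(q['conf'],2),q['box'],q['mask'].sum())
print(r.observe(), r.hold_point_z)
E
```

```text
scene {'fx': 392.54456106348556, 'fy': 392.54456106348556, 'cx': 264.96284450732367, 'cy': 190.1924616730043, 'position': array([-0.04203131,  0.96430714,  0.81875898]), 'orientation': array([  50.62934252,   -0.49110342, -140.42081775])}
carrier_handle 0.89 [171.5, 309.1, 213.6, 351.1] 1150
carrier_handle 0.69 [274.4, 185.8, 319.8, 222.4] 934
carrier_handle 0.67 [210.8, 272.1, 254.6, 306.3] 891
dock 0.89 [321.7, 122.9, 386.6, 182.9] 2235
heat_sink 0.51 [230.4, 182.7, 247.3, 194.5] 125
carton 0.77 [253.7, 152.3, 276.8, 170.7] 235
yellow_tape 0.73 [243.7, 237.9, 265.2, 260.4] 377
yellow_tape 0.31 [321.9, 122.2, 388.4, 183.4] 2317
top {'fx': 365.4274912697167, 'fy': 365.4274912697167, 'cx': 254.79868319520332, 'cy': 188.4522730975153, 'position': array([0.26895175, 0.23600555, 1.46725579]), 'orientation': array([ 10.11759753,  -1.31485738, -88.34358864])}
carrier_handle 0.97 [121.3, 209.3, 146.9, 229.6] 403
carrier_handle 0.81 [245.5, 186.4, 275.6, 218.5] 728
carrier_handle 0.8 [159.4, 209.6, 180.9, 229.4] 426
dock 0.64 [314.0, 189.2, 392.2, 231.5] 2636
heat_sink 0.48 [243.2, 154.5, 251.7, 162.2] 60
carton 0.76 [279.5, 148.2, 293.9, 161.6] 192
yellow_tape 0.75 [196.1, 203.8, 213.6, 219.7] 198
{'time_s': 0.6, 'joint_pos': array([70.07793245, 18.39202992, -4.01662662, 83.10761687,  1.29420187,
       78.54176833, -3.26067512]), 'joint_vel': array([ 0.02823884, -0.03627136,  0.15142812,  0.04797999,  0.01410047,
        0.09618267, -0.01247904]), 'tau': array([ 3.11942233e-05, -4.90789998e+01, -4.02683364e-01, -3.12607419e+01,
       -6.35600695e-02,  3.37072369e-02,  4.74104502e-05]), 'tool_pos': array([ 0.23006363, -0.60793836,  0.22258481]), 'tool_rot': array([1.79996323e+02, 1.83426348e-03, 2.07305311e+01]), 'wrist_force': array([0.28941951, 0.00639871, 0.90521482]), 'ft_torque': array([0.0091762 , 0.02655246, 0.06711052]), 'gripper_force': 0.0, 'grip_width': 0.9975998463436241} 0.0187
```

Run:
```python
import cv2
a=cv2.imread('pics/top0.png')[120:260,100:420]; cv2.imwrite('pics/topc.png',cv2.resize(a,None,fx=2.5,fy=2.5,interpolation=cv2.INTER_CUBIC))
a=cv2.imread('pics/scene0.png')[100:370,140:420]; cv2.imwrite('pics/scenec.png',cv2.resize(a,None,fx=2.2,fy=2.2,interpolation=cv2.INTER_CUBIC))
```

```text
(no output)
```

View pics/topc.png

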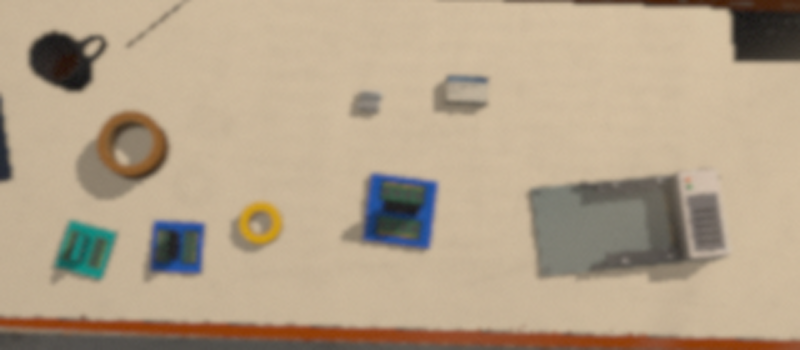

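View pics/scenec.png

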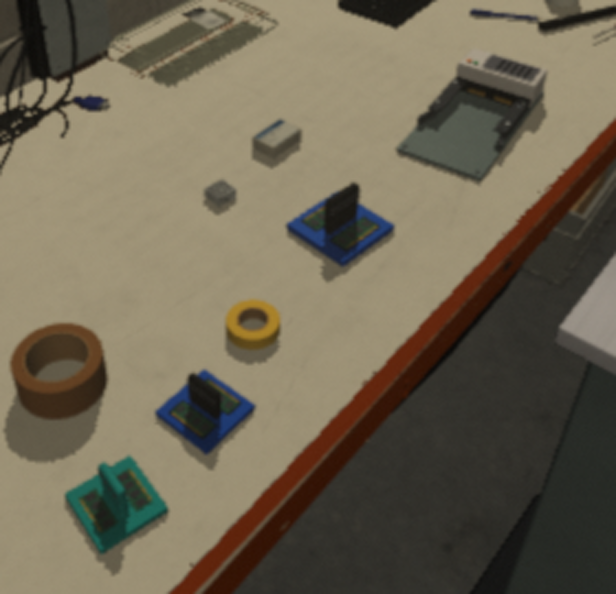

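Candidates in the top picture: the turquoise carrier (134,219), the small blue carrier (170,219) and the large blue carrier (260,203). I choose the large blue one at (260,203). In the scene picture the dock is at (354,152), with its shelf facing the carrier.

Run:
```python
from h import *
im=r.get_image('top')
for q in r.regions_of('top','carrier_handle'):
    b=q['box']; m=np.zeros((384,512),bool); m[int(b[1])-3:int(b[3])+4,int(b[0])-3:int(b[2])+4]=1
    f=im['frame'].astype(int); m&=(f[:,:,2]>f[:,:,0]+40)
    ys,xs=np.nonzero(m); P=np.array([at(im,u,v,.012)[:2] for u,v in zip(xs,ys)],np.float32)
    if len(P): print(q['conf'],cv2.minAreaRect(P*1000))
q=r.regions_of('top','dock')[0]
f=im['frame'];b=[int(t) for t in q['box']]
ys,xs=np.nonzero(q['mask']); P=np.array([at(im,u,v,.008)[:2] for u,v in zip(xs,ys)],np.float32)
print('dock',cv2.minAreaRect(P*1000))
# dock corners from crop pix (scale2.5,+100,+120): near corners
for uv in [(529,188),(539,277)]: print(at(im,uv[0]/2.5+100,uv[1]/2.5+120,.008))
for l in ['heat_sink','carton','yellow_tape']:
    for q in r.regions_of('top',l)[:1]: b=q['box']; print(l,at(im,(b[0]+b[2])/2,(b[1]+b[3])/2,.01))
a=r.get_image('scene')
s=[(398,150),(480,180)]
for u,v in s: print('scene',at(a,u/2.2+140,v/2.2+100,.008))
w=r.get_image('wrist'); print({k:v for k,v in w.items() if k!='frame'})
c=im['frame'][175:230,235:290,::-1]; cv2.imwrite('pics/cr.png',cv2.resize(c,None,fx=8,fy=8,interpolation=cv2.INTER_CUBIC))
```

```text
0.91 ((389.0569152832031, 684.1776123046875), (72.19287109375, 73.20172119140625), 76.59273529052734)
0.75 ((467.37017822265625, 188.99554443359375), (106.54232025146484, 106.48319244384766), 84.50054931640625)
0.67 ((397.6480712890625, 540.9378662109375), (75.49517822265625, 75.43843841552734), 1.8155080080032349)
dock ((460.22760009765625, -182.11485290527344), (150.7329864501953, 314.4556884765625), 7.218830585479736)
[ 0.51007634 -0.02122984  0.008     ]
[ 0.36670172 -0.03746204  0.008     ]
heat_sink [0.65747577 0.24524962 0.01      ]
carton [0.6708884  0.08121257 0.01      ]
yellow_tape [0.43404452 0.40785653 0.01      ]
scene [ 0.50988557 -0.0217772   0.008     ]
scene [ 0.37147565 -0.03755995  0.008     ]
{'fx': 290.9924661530279, 'fy': 290.9924661530279, 'cx': 255.3490069590144, 'cy': 191.23579633515078, 'position': array([ 0.29485982, -0.58406582,  0.38471942]), 'orientation': array([-1.46905109e+01, -1.38246260e-02, -6.92510408e+01])}
```

View pics/cr.png

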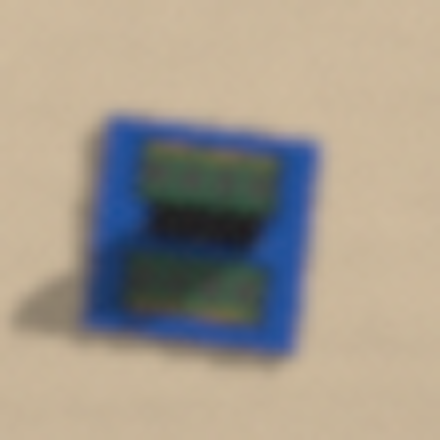

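The close crop confirms the choice: large blue slab, upright black plate, long axis about 84.5° in the world. I go past the dock first, to look at it from near.

>>> carry_out(claw=-1, motion=[[0.5,-0.45,0,0,0,0],[0.93,-0.87,0,0,0,-0.0],[0.93,-0.87,0,0,0,0],[0.93,-0.87,0,0,0,0],[0.93,-0.87,0,0,0,0],[0.93,-0.87,0,0,0,0],[0.93,-0.87,0,0,0,0],[0.93,-0.87,0,0,0,0],[0.93,-0.87,0,0,0,0],[0.93,-0.87,0,0,0,0],[0.93,-0.87,0,0,0,0],[0.93,-0.87,0,0,0,0],[0.93,-0.87,0,0,0,0],[0.93,-0.87,0,0,0,0],[0.93,-0.87,0,0,0,0],[0.93,-0.87,0,0,0,0],[0.5,-0.5,0,0,0,0]])

```text
time_s: 2.7
tool_pos: [0.4564, -0.1441, 0.2227]
tool_rot: [180.0, -0.0, 21.0]
wrist_force: [0.4, -0.2, -0.4]
grip_width: 0.997
gripper_force: 0.0
```

>>> carry_out(motion=[[0,0,0,0,0,-1],[0,0,0,0,0,-1],[0,0,0,0,0,-1],[0,0,0,0,0,-1],[0,0,0,0,0,-1],[0,0,0,0,0,-1],[0,0,0,0,0,-1],[0,0,0,0,0,-1],[0,0,0,0,0,-1],[0,0,0,0,0,-1],[0,0,0,0,0,-1],[0,0,0,0,0,-1],[0,0,0,0,0,-1],[0,0,0,0,0,-1],[0,0,0,0,0,-1],[0,0,0,0,0,-1],[0,0,0,0,0,-1],[0,0,0,0,0,-1],[0,0,0,0,0,-1],[0,0,0,0,0,0]])

```text
time_s: 4.7
tool_pos: [0.4553, -0.1471, 0.2225]
tool_rot: [-180.0, 0.0, 96.8]
wrist_force: [0.7, -0.2, 0.7]
grip_width: 1.0
gripper_force: 0.0
```

Run:
```python
from h import *
w=r.get_image('wrist'); np.save('w1.npy',w,allow_pickle=True)
o=r.observe(); print(o['time_s'],o['tool_pos'],o['tool_rot'],o['wrist_force'],w['position'],w['orientation'])
P=w['frame'][:,:,::-1]; cv2.imwrite('pics/w1.png',cv2.resize(P,None,fx=1.5,fy=1.5,interpolation=cv2.INTER_CUBIC))
for q in r.regions_of('wrist','dock'): print(q['conf'],q['box'])
```

```text
4.75 [ 0.45537964 -0.14735806  0.22252645] [-1.79986545e+02  2.45407206e-02  9.67014942e+01] [ 0.49047494 -0.6806539  -0.45203495] [ 0.44745292 -0.07911987  0.38461872] [-14.71366269   0.02426975   6.82147986]
0.77 [198.8, 73.4, 318.5, 308.0]
```

View pics/w1.png

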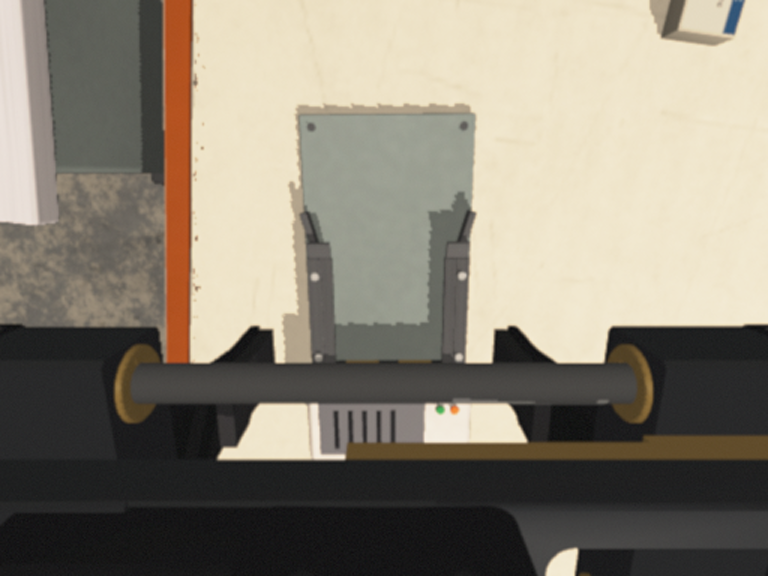

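The wrist picture shows the dock from above: shelf front corners at about (299,114) and (475,114), lip screws at (314,276), (462,276), (318,357) and (459,357), all at 1.5x. I compute the dock's pose from these.

Run:
```python
from h import *
w=np.load('w1.npy',allow_pickle=True).item()
g=cv2.cvtColor(w['frame'],cv2.COLOR_RGB2GRAY)
c=np.array([[299,114],[475,114]],np.float32)/1.5
cs=cv2.cornerSubPix(g,c.copy().reshape(-1,1,2),(4,4),(-1,-1),(3,50,.01)).reshape(-1,2); print(c,cs)
sc=[]
for u,v in [(314,276),(462,276),(318.5,357),(459,357)]:
    u=u/1.5;v=v/1.5;y0=int(v)-4;x0=int(u)-4
    p=g[y0:y0+9,x0:x0+9].astype(float);p=np.clip(p-np.median(p)-25,0,None)
    yy,xx=np.mgrid[:9,:9];sc.append((x0+(p*xx).sum()/p.sum(),y0+(p*yy).sum()/p.sum()))
print(sc)
A=[at(w,*p,.008)[:2] for p in cs]; B=[at(w,*p,.0285)[:2] for p in sc]
print(A,np.linalg.norm(A[0]-A[1]));print(B)
m=[(A[0]+A[1])/2,(B[0]+B[1])/2,(B[2]+B[3])/2];print(m)
for a,b in [(A[0],A[1]),(B[0],B[1]),(B[2],B[3])]: print('y-ang',np.degrees(np.arctan2(*(b-a)[::-1])))
for a,b in [(m[0],m[2]),(m[0],m[1]),(B[0],B[2]),(B[1],B[3])]: print('x-ang',np.degrees(np.arctan2(*(b-a)[::-1])))
```

```text
[[199.33333  76.     ]
 [316.66666  76.     ]] [[196.75543   77.591064]
 [316.55795   75.9166  ]]
[(np.float64(209.3802541544477), np.float64(184.19257086999022)), (np.float64(308.2287047841307), np.float64(183.76896149358225)), (np.float64(211.8416485900217), np.float64(237.38611713665944)), (np.float64(306.4948132780083), np.float64(237.64834024896265))]
[array([ 0.37148779, -0.04418869]), array([ 0.51553238, -0.02504833])] 0.14531069717456424
[array([ 0.39993219, -0.16977275]), array([ 0.52324264, -0.15445859]), array([ 0.40885513, -0.24137797]), array([ 0.53299647, -0.2268806 ])]
[array([ 0.44351008, -0.03461851]), array([ 0.46158741, -0.16211567]), array([ 0.4709258 , -0.23412929])]
y-ang 7.569010177504492
y-ang 7.07942475087077
y-ang 6.660895818841134
x-ang -82.17571940937928
x-ang -81.9300431622643
x-ang -82.8968183453303
x-ang -82.32953212275605
```

>>> carry_out(motion=[[0.5,0,0,0,0,0.3],[1,0,0,0,0,0.5],[1,0,0,0,0,0.5],[1,0,0,0,0,0.5],[1,0,0,0,0,0.5],[1,0,0,0,0,0.5],[1,0,0,0,0,0.2],[1,0,0,0,0,0],[1,0,0,0,0,0],[1,0,0,0,0,0],[0.5,0,0,0,0,0],[0,0,0,0,0,0],[0,0,0,0,0,0]])

```text
time_s: 6.1
tool_pos: [0.4607, 0.1005, 0.2224]
tool_rot: [-180.0, 0.0, 84.7]
wrist_force: [0.4, 0.1, -0.0]
grip_width: 0.998
gripper_force: 0.0
```

Run:
```python
from h import *
w=r.get_image('wrist'); np.save('w2.npy',w,allow_pickle=True)
o=r.observe(); print(o['time_s'],o['tool_pos'],o['tool_rot'])
P=w['frame'][:,:,::-1]; cv2.imwrite('pics/w2.png',cv2.resize(P,None,fx=1.5,fy=1.5,interpolation=cv2.INTER_CUBIC))
for q in r.regions_of('wrist','carrier_handle'): print(q['conf'],q['box'])
f=w['frame'].astype(int); m=((f[:,:,2]>f[:,:,0]+50)&(f[:,:,2]>f[:,:,1]+30)).astype(np.uint8)
n,L,S,C=cv2.connectedComponentsWithStats(m);i=1+S[1:,4].argmax();ys,xs=np.nonzero(L==i);print(S[i])
P=np.array([at(w,u,v,.012)[:2] for u,v in zip(xs,ys)],np.float32)*1000
print(cv2.minAreaRect(P))
```

```text
6.15 [0.46077657 0.09996112 0.22240266] [-1.79989148e+02  4.90638349e-02  8.46426604e+01]
0.88 [210.0, 49.8, 304.6, 148.9]
[ 213   50   91   94 4164]
((471.6297302246094, 187.6326904296875), (107.53977966308594, 108.1180419921875), 84.123046875)
```

View pics/w2.png

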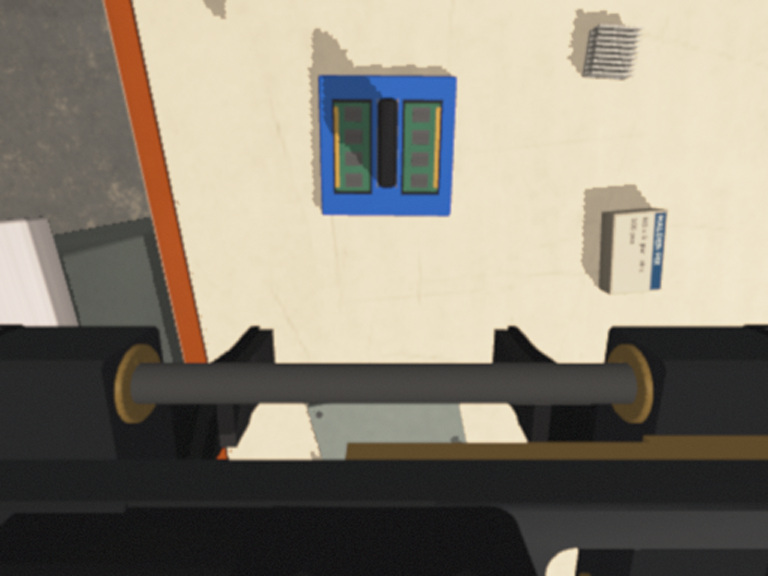

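The wrist picture shows the large carrier at (387,145) at 1.5x with its plate nearly along the tool's x, and the carton and heat sink well off to the right. I go over it, down, and grip.

>>> carry_out(motion=[[0.5,0,0,0,0,0.13],[1,0.1,0,0,0,0],[1,0,0,0,0,0],[0.7,0,0.4,0,0,0],[0.33,0,1,0,0,0],[0,0,1,0,0,0],[0,0,1,0,0,0],[0,0,1,0,0,0],[0,0,1,0,0,0],[0,0,1,0,0,0],[0,0,0.8,0,0,0],[0,0,0.5,0,0,0],[0,0,0,0,0,0],[0,0,0,0,0,0]])

```text
time_s: 7.6
tool_pos: [0.4727, 0.1883, 0.0305]
tool_rot: [180.0, -0.0, 84.2]
wrist_force: [-0.8, 1.1, 1.1]
grip_width: 1.001
gripper_force: 0.0
```

>>> carry_out(claw=1, motion=[[0,0,0,0,0,0],[0,0,0,0,0,0],[0,0,0,0,0,0],[0,0,0,0,0,0],[0,0,0,0,0,0],[0,0,0,0,0,0],[0,0,0,0,0,0],[0,0,0,0,0,0],[0,0,0,0,0,0],[0,0,0,0,0,0]])

```text
time_s: 8.6
tool_pos: [0.4721, 0.1885, 0.03]
tool_rot: [-180.0, 0.0, 84.2]
wrist_force: [-2.9, -0.2, 3.1]
grip_width: 0.171
gripper_force: 2.3
```

>>> carry_out(motion=[[0,0,0,0,0,0],[0,0,0,0,0,0],[0,0,0,0,0,0],[0,0,-0.4,0,0,0],[0,0,-1,0,0,0],[0,0,-1,0,0,0],[0,0,0,0,0,0],[0,0,0,0,0,0]])

```text
time_s: 9.4
tool_pos: [0.4723, 0.1881, 0.09]
tool_rot: [179.9, 0.0, 84.2]
wrist_force: [-0.6, -0.4, -3.7]
grip_width: 0.159
gripper_force: 30.0
```

>>> carry_out(motion=[[-0.4,0,0,0,0,0],[-0.8,0,0,0,0,0],[-1,0.1,0,0,0,0],[-1,0,0,0,0,0],[-1,0,0,0,0,0],[-1,0,0,0,0,0],[-1,0,0,0,0,0],[-1,0,0,0,0,0],[-1,0,0,0,0,0],[-1,0,0,0,0,0],[-0.6,0,0,0,0,0],[-0.3,0,0,0,0,-0.3],[0,0,0,0,0,-0.8],[0,0,0,0,0,-1],[0,0,0,0,0,-0.8],[0,0,0,0,0,-0.4],[0,0,0,0,0,0],[0,0,0,0,0,0]])

```text
time_s: 11.2
tool_pos: [0.4487, -0.0631, 0.0895]
tool_rot: [-179.9, -0.0, 97.3]
wrist_force: [-0.2, -0.1, -3.2]
grip_width: 0.162
gripper_force: 30.0
```

Run:
```python
from h import *
w=r.get_image('wrist'); np.save('w3.npy',w,allow_pickle=True)
o=r.observe(); print(o['time_s'],o['tool_pos'],o['tool_rot'],o['wrist_force'],o['gripper_force'],o['grip_width'])
a=w['frame'][:,:,::-1];cv2.imwrite('pics/w3.png',cv2.resize(a,None,fx=1.5,fy=1.5,interpolation=cv2.INTER_CUBIC))
```

```text
11.25 [ 0.44883665 -0.06304428  0.08968666] [-1.79962799e+02 -1.17529077e-02  9.73616134e+01] [ 0.16252665 -0.59664882 -3.31668389] 29.999174801632762 0.16002598546654767
```

View pics/w3.png

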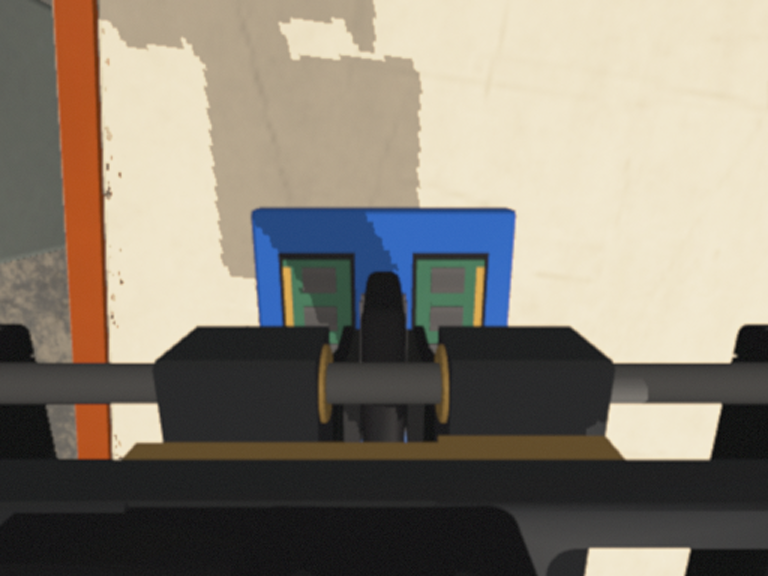

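The carrier hangs level, its rear edge at row 210 from columns 252 to 515. I check its offset from the tool, and its place relative to the dock from the scene camera.

Run:
```python
from h import *
w=np.load('w3.npy',allow_pickle=True).item()
o=r.observe();T=o['tool_pos'][:2];y=np.radians(97.36);tx=np.array([np.cos(y),np.sin(y)]);ty=np.array([np.sin(y),-np.cos(y)])
for u,v in [(252,210),(515,210)]:
    p=at(w,u/1.5,v/1.5,.0717)[:2]-T; print(p@tx,p@ty)
s=r.get_image('scene')
a=s['frame'][100:200,270:400,::-1];cv2.imwrite('pics/s3.png',cv2.resize(a,None,fx=6,fy=6,interpolation=cv2.INTER_CUBIC))
H=np.array([.4655,-.193]);u=np.array([.1288,-.9917]);n=np.array([.9917,.1288])
for x,yy,z in [(-.16,.072,.008),(-.16,-.072,.008),(-.045,.047,.028),(-.045,-.047,.028),(.055,.065,.056)]:
    q=proj(s,[*(H+x*u+yy*n),z]); print(x,yy,(q-[270,100])*6)
```

```text
0.05357769593125037 -0.05342887423446824
0.05360000090313746 0.05372657511128284
-0.16 0.072 [299.34830091 402.39008755]
-0.16 -0.072 [531.23664188 484.39475095]
-0.045 0.047 [422.98205584 295.34844029]
-0.045 -0.047 [569.81391792 343.13590623]
0.055 0.065 [466.70836008 175.99985858]
```

View pics/s3.png

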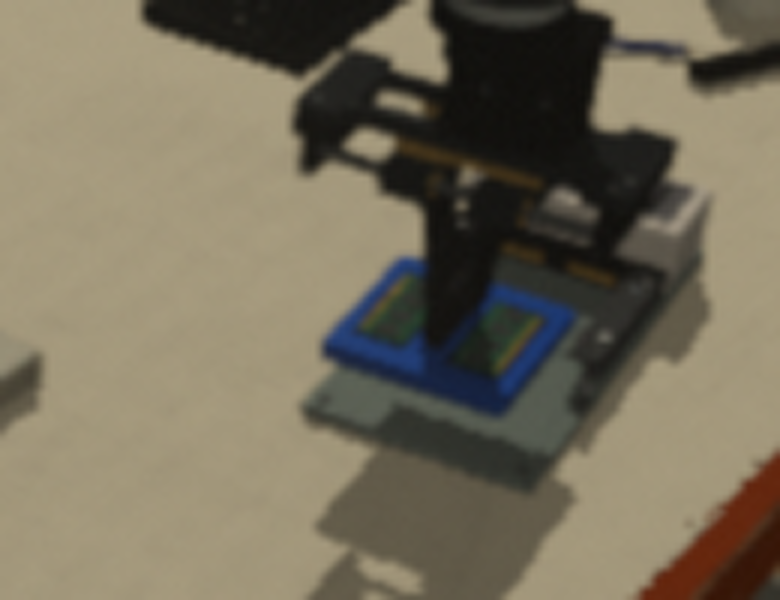

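Carrier centred in the grip, dock predictions fit the scene view. I lower it onto the shelf.

>>> carry_out(motion=[[0,0,0.5,0,0,0],[0,0,0.7,0,0,0],[0,0,0.5,0,0,0],[0,0,0.26,0,0,0],[0,0,0,0,0,0],[0,0,0.04,0,0,0],[0,0,0.04,0,0,0],[0,0,0,0,0,0],[0,0,0,0,0,0]])

```text
time_s: 12.2
tool_pos: [0.4495, -0.0631, 0.0394]
tool_rot: [180.0, 0.0, 97.4]
wrist_force: [0.5, 0.9, -3.7]
grip_width: 0.154
gripper_force: 30.0
```

>>> carry_out(motion=[[0,0,0.03,0,0,0],[0,0,0.02,0,0,0],[0,0,0,0,0,0],[0,0,0,0,0,0]])

```text
time_s: 12.6
tool_pos: [0.4493, -0.063, 0.0379]
tool_rot: [180.0, 0.0, 97.4]
wrist_force: [-0.6, -0.2, -1.4]
grip_width: 0.16
gripper_force: 30.0
```

>>> carry_out(motion=[[-0.2,0,0,0,0,0],[-0.2,0,0,0,0,0],[-0.2,0,0,0,0,0],[-0.2,0,0,0,0,0],[-0.2,0,0,0,0,0],[-0.2,0,0,0,0,0],[-0.2,0,0,0,0,0],[0,0,0,0,0,0],[0,0,0,0,0,0]])

```text
time_s: 13.5
tool_pos: [0.454, -0.0989, 0.0379]
tool_rot: [180.0, 0.1, 97.4]
wrist_force: [0.3, -1.4, 0.3]
grip_width: 0.159
gripper_force: 30.0
```

>>> carry_out(motion=[[-0.2,0,0,0,0,0],[-0.2,0,0,0,0,0],[-0.2,0,0,0,0,0],[-0.2,0,0,0,0,0],[0,0,0,0,0,0],[0,0,0,0,0,0]])

```text
time_s: 14.1
tool_pos: [0.4566, -0.1186, 0.0379]
tool_rot: [180.0, 0.1, 97.4]
wrist_force: [0.9, 0.2, 2.7]
grip_width: 0.16
gripper_force: 30.0
```

>>> carry_out(motion=[[-0.2,0,0,0,0,0],[-0.25,0,0,0,0,0],[-0.25,0,0,0,0,0],[-0.25,0,0,0,0,0],[-0.25,0,0,0,0,0],[-0.2,0,0,0,0,0],[0,0,0,0,0,0],[0,0,0,0,0,0]])

```text
time_s: 14.9
tool_pos: [0.461, -0.1525, 0.038]
tool_rot: [180.0, 0.0, 97.4]
wrist_force: [0.6, 1.9, 4.2]
grip_width: 0.159
gripper_force: 30.0
```

>>> carry_out(motion=[[-0.2,0,0,0,0,0],[-0.25,0,0,0,0,0],[-0.25,0,0,0,0,0],[-0.25,0,0,0,0,0],[-0.2,0,0,0,0,0],[-0.1,0,0,0,0,0],[-0.1,0,0,0,0,0],[0,0,0,0,0,0],[0,0,0,0,0,0]])

```text
time_s: 15.8
tool_pos: [0.4651, -0.1844, 0.0379]
tool_rot: [-180.0, -0.1, 97.5]
wrist_force: [-1.5, 5.9, 7.4]
grip_width: 0.154
gripper_force: 30.0
```

>>> carry_out(motion=[[-0.08,0,0,0,0,0],[-0.08,0,0,0,0,0],[-0.08,0,0,0,0,0],[0,0,0,0,0,0],[0,0,0,0,0,0]])

```text
time_s: 16.3
tool_pos: [0.4658, -0.1901, 0.0379]
tool_rot: [-180.0, -0.1, 97.5]
wrist_force: [-1.2, 5.8, 7.6]
grip_width: 0.156
gripper_force: 30.0
```

>>> carry_out(motion=[[-0.08,0,0,0,0,0],[-0.08,0,0,0,0,0],[0,0,0,0,0,0],[0,0,0,0,0,0]])

```text
time_s: 16.7
tool_pos: [0.466, -0.1906, 0.0381]
tool_rot: [-179.9, -0.3, 97.5]
wrist_force: [-4.5, 13.4, 14.4]
grip_width: 0.153
gripper_force: 30.0
```

>>> carry_out(motion=[[-0.1,0,0,0,0,0],[-0.1,0,0,0,0,0],[0,0,0,0,0,0],[0,0,0,0,0,0]])

```text
time_s: 17.1
tool_pos: [0.466, -0.1908, 0.0383]
tool_rot: [-179.8, -0.7, 97.6]
wrist_force: [-8.0, 23.6, 22.4]
grip_width: 0.157
gripper_force: 30.0
```

Run:
```python
from h import *
w=r.get_image('wrist')
o=r.observe(); print(o['tool_pos'],o['tool_rot'],o['wrist_force'])
H=np.array([.4655,-.193]);u=np.array([.1288,-.9917]);n=np.array([.9917,.1288])
print((o['tool_pos'][:2]-H)@u,(o['tool_pos'][:2]-H)@n)
a=w['frame'][60:240,140:380,::-1];cv2.imwrite('pics/w4.png',cv2.resize(a,None,fx=3,fy=3,interpolation=cv2.INTER_CUBIC))
```

```text
[ 0.46602258 -0.19078877  0.03834001] [-179.7531633    -0.69345247   97.64027378] [-8.98404588 24.3377491  23.22843955]
-0.0021255734714216 0.0008030491175027239
```

View pics/w4.png

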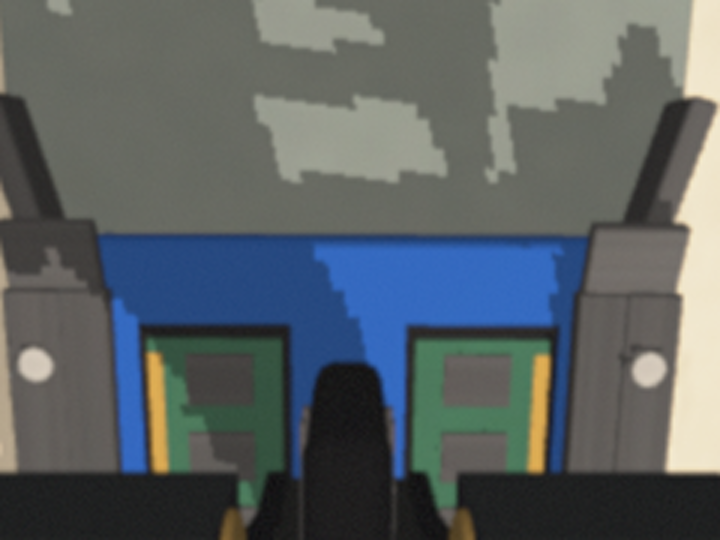

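Slab is under both lips, straight; its rear edge at row 235, lip slope starts at row 222 and the rail mouth is at row 292 in this crop. I compare them along the dock axis.

Run:
```python
from h import *
w=r.get_image('wrist')
H=np.array([.4655,-.193]);u=np.array([.1288,-.9917]);n=np.array([.9917,.1288])
for nm,x,y,z in [('slopeL',50,221,.032),('slopeR',640,227,.032),('mouthL',56,290,.028),('mouthR',632,295,.028),('rearL',105,236,.020),('rearR',580,237,.020),('lipinL',110,300,.028),('lipinR',580,300,.028)]:
    p=at(w,140+x/3,60+y/3,z)[:2]-H; print(nm,p@u,p@n)
```

```text
slopeL -0.06003039000950718 -0.055774193439845646
slopeR -0.05945074002317503 0.05669453517930132
mouthL -0.04634351275351874 -0.05697515479284272
mouthR -0.045941784005363986 0.05755563335808831
rearL -0.056455768843312236 -0.04876793281793432
rearR -0.05673087888447892 0.04852784245676738
lipinL -0.04440178387013852 -0.046338501235656915
lipinR -0.04489112938068547 0.047306133719002254
```

Mouth and slope references read 0.7–1 mm off, so the carrier is about 0.7 mm from nominal home, i.e. against the stop. I relax the push, open, and retreat.

>>> carry_out(motion=[[0.1,0,0,0,0,0],[0.1,0,0,0,0,0],[0.05,0,0,0,0,0],[0,0,0,0,0,0],[0,0,0,0,0,0]])

```text
time_s: 17.7
tool_pos: [0.466, -0.1905, 0.038]
tool_rot: [-179.9, -0.2, 97.5]
wrist_force: [-3.0, 11.4, 10.4]
grip_width: 0.159
gripper_force: 30.0
```

>>> carry_out(claw=-0.2, motion=[[0,0,0,0,0,0],[0,0,0,0,0,0],[0,0,0,0,0,0],[0,0,0,0,0,0],[0,0,0,0,0,0],[0,0,0,0,0,0],[0,0,0,0,0,0],[0,0,0,0,0,0]])

```text
time_s: 18.5
tool_pos: [0.4663, -0.1944, 0.0378]
tool_rot: [180.0, 0.0, 97.4]
wrist_force: [0.2, -0.2, 0.4]
grip_width: 0.594
gripper_force: 0.0
```

Released cleanly; straight up, and back along the dock for a check from near.

>>> carry_out(motion=[[0,0,-0.4,0,0,0],[0,0,-1,0,0,0],[0,0,-1,0,0,0],[0,0,-1,0,0,0],[0,0,-1,0,0,0],[0,0,-1,0,0,0],[0,0,-1,0,0,0],[0,0,-1,0,0,0],[0,0,0,0,0,0],[-1,0,0,0,0,0],[-1,0,0,0,0,0],[0,0,0,0,0,0],[0,0,0,0,0,0]])

```text
time_s: 19.8
tool_pos: [0.4724, -0.2437, 0.2223]
tool_rot: [-180.0, -0.1, 97.4]
wrist_force: [-0.3, -0.1, 0.0]
grip_width: 0.597
gripper_force: 0.0
```

Run:
```python
from h import *
w=r.get_image('wrist');np.save('w5.npy',w,allow_pickle=True)
o=r.observe(); print(o['time_s'],o['tool_pos'],o['wrist_force'])
a=w['frame'][60:260,160:360,::-1];cv2.imwrite('pics/w5.png',cv2.resize(a,None,fx=3,fy=3,interpolation=cv2.INTER_CUBIC))
```

```text
19.85 [ 0.47261083 -0.24298986  0.22247437] [-0.7099051   1.38183024 -0.45595941]
```

View pics/w5.png

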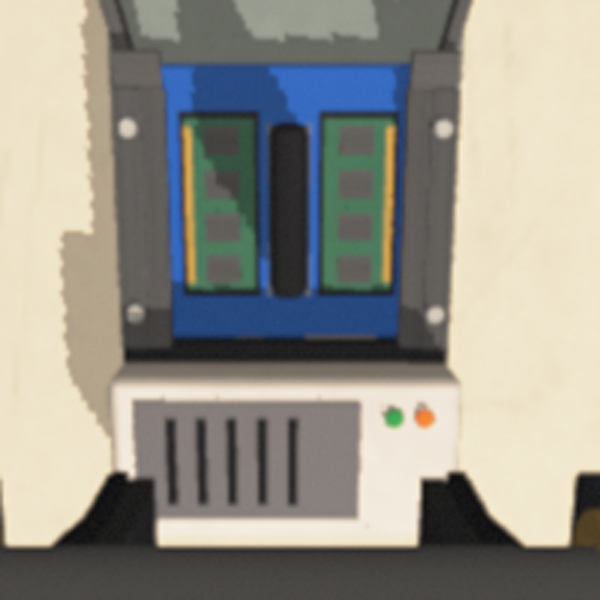

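The slab sits straight between the rails, with its front edge (row 338) against the black stop. The rails end just past it at row 347. I hand in.

```bash
python3 -c "
from bench import r
print(r.sign_off())"
```

```text
the job is handed in; nothing more can be done
None
```

The large blue carrier is in the dock's rails against the end stop, about 0.7 mm from nominal home by my measurement. I released it, backed the arm clear and handed the job in at about 20 s; no verdict came back.

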